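# Check two edges of a carved printing block on a sprung gauge

### The arm

A 6-joint arm with a two-finger parallel gripper is mounted at the origin on the work surface. World frame = base frame: x ahead of the robot, y to its left, z up, the work surface at z = 0. Lengths are in m, angles in rad, forces in N, time in s.
With the tool pointing down it reaches from about 0.35 to 0.775 m from the base axis. Payload 5.5 kg.
Tool frame: the origin (TCP) lies midway between the tips of the shut fingers; the grasp point (between the pads) lies 19 mm behind it; z points along the fingers, y is the line along which they close (so a half turn about z gives the same grasp; the last joint's range is limited). The gripper opens to 85 mm and grips with 20 to 120 N. Pads are 22 mm wide; open, the fingers measure 114 mm over their backs; the gripper's body (76 mm by 85 mm) begins 54 mm behind the grasp point. The pads swing forward as they close: fully open they stand 13 mm farther back than shut.
Start: joints at [-1.318, 0.313, 0.046, 1.304, 0, 1.431], TCP at [0.22, -0.531, 0.231] pointing down, gripper open.
Joint ranges: [-2.76, 2.76], [-0.86, 1.69], [-1.03, 1.26], [-2.2, 2.34], [-1.47, 1.5], [-3.14, 3.14]. Speed limits (rad/s): [2.57, 2.57, 3.14, 3.14, 3.14, 3.14].

### API

Orientations are given as a unit quaternion [w, x, y, z].
In Python, from workcell import get_state, read_camera, camera_info, hand_in, recognise gives the robot as it stands.
- The arm moves only by the tool arm_command, never from a script. Its argument "moves" is one flat list of numbers, 7 for each row, row after row: the opening, from -1 (shut) to 1 (fully open), then the shift along the tool's x, y, z in mm, then the turn, a rotation vector about the tool's x, y, z in rad. A call has 1 to 8 rows; each row shifts and turns the commanded pose from where the row before left it, along the tool's axes as they then stand; what a row does not reach is not made up. A row lasts 1/8 s, in which the tool goes at most 62.5 mm and 10.7 degrees, less where a joint would pass 70% of its speed; a pose out of reach is approached as far as the arm can. A call with a gripper value outside its range is refused whole. The fingers move at their own pace and stop on an object; "newtons" is the grip in N (left out, the last holds). Time passes only in rows, so rows that do not move let the fingers close. It gives the time, the measured TCP pose, the force, the opening and the grip force at its end, in the units of the state.
- get_state(): the state, without advancing time (a new reading comes with each control period).
- read_camera(name): name is "scene" or "top" or "wrist"; returns (picture, depth): 480x640x3 uint8, blue, green, red; 480x640 float32, m along the optical axis (not along the pixel's ray), 0 where there is no reading.
- camera_info(name): a dict with "fovy" (degrees; the focal length in pixels is half the picture's height over the tangent of half this angle, whatever the lens; pixels are square), "cx", "cy" (the principal point, pixels), "eye" and "orientation" of the camera in the world; the wrist camera has in their place "tool_from_camera" (4x4, takes a point from camera to tool coordinates, whose origin is the TCP and whose axes are the flange's). Camera axes: x right, y down, z forward; pixel columns grow to the right and rows downward; lengths in m; the calibration is good to about 2 mm. The wrist camera is an equidistant fisheye: a pixel r from the principal point sees the ray r / f radians off the axis. A picture is of the moment at which its call begins: read the wrist's pose just before it. camera_info takes no time and is no camera call.
- hand_in(): hands the job in; it is judged then, once.
Trained networks look in the newest picture that a camera, given by its name, has taken for a name from the list of things; names that differ only in an ending like _2 or _b are one class to them, and where a whole thing is asked for, a point or a joint stands for the part that bears it (a point fixed in the world has none). Each returns a list of dicts, best first, with "confidence" (0 to 1); they miss things now and then, are a little off and sometimes report something else, mostly with a low value. They report only what shows in the picture. A call takes as long as a camera call. They do not tell look-alikes from the thing itself.
- recognise(camera, label): "point" ([column, row] in pixels, amid what is visible of it).
The state is a dict: "clock": time; "joint_pos": joint angles; "qvel": joint speeds; "tau": joint torques, N m; "tcp_pos": TCP position; "orientation": TCP orientation; "wrist_force": force on the tool from outside, world axes, zero at the start; "ft_torque": the same for the moment, N m; "finger_gap": finger opening in m; "grip_force": force on a finger pad.
Only numpy, scipy, OpenCV 4.12 (cv2) and the standard library are available. Lean on these libraries where they do the work, as an engineer would, in place of code of your own. Each camera call takes 0.05 s, during which the arm holds its last target. There are 200 camera calls.

### The job

Check the two yellow-lined edges of the carved printing block with the brass dot on the grey sprung gauge: hold the long yellow edge squarely against the middle of the bar so that the pointer stands in the green for a second, back off, turn the block and do the same with the short yellow edge. Press gently, never into the red, then set the block down softly in the orange tray, handle up and flat on its floor. Leave the other blocks and the jar where they are.

Things in the scene. Friction and masses are not known exactly. Their poses are not given: they have to be found in the camera images.
- block: Dark printing block, loose, 0.27 kg: 120 mm (x) by 80 (y) by 30 thick, carved face down. Origin: centre of underside, z up. Light wooden handle on top, centred: 64 mm along x, 28 wide along y, from 30 to 72 mm above the underside. On top, a brass dot marks the +x +y corner; yellow lines run along the two edges to check: long edge (+y side), short edge (+x side).
- long_edge (a point): Middle of the block's long yellow-lined side face (block frame x 0, y +40 mm, 15 mm above the underside).
- short_edge (a point): Middle of the block's short yellow-lined side face (block frame x +60 mm, y 0, 15 mm above the underside).
- gauge: Grey sprung edge gauge fixed to the table. Origin on the table directly below the face of the bar at rest; its x axis is level and points the way the bar is pushed in (from the bar towards the housing), z up. The housing is 150 mm wide (y) and 52 mm high, from x 45 to 130 mm. Nothing stands in front of the bar (x below 0).
- bar (a joint): How far the gauge's bar is pushed in, m: 0 at rest, stop at 0.030. Aluminium bar 120 mm wide (y), 10 thick, from 12 to 42 mm above the table, pushed back by a spring: about 1 N at rest plus 0.22 N per mm. Its black pointer moves over a scale on the housing: green from 8 to 20 mm of travel, red from 22 mm.
- bar_face (a point): Centre of the bar's front face, 27 mm above the table; moves with the bar; axes as the gauge's.
- tray: Low dark wooden tray with an orange floor, fixed to the table: 150 mm (x) by 190 mm (y) outside, walls 6 mm thick and 18 mm high, floor 6 mm thick. Origin at the centre of its underside. The block fits with its length near the tray's y.
- square_block: Bystander: square dark printing block 75 mm wide with a round grip, 67 mm high, no brass dot. Origin under its centre.
- round_block: Bystander: round printing block of lighter wood, 72 mm across, 74 mm high. Origin under its centre.
- jar: Bystander: closed terracotta-coloured jar with a black cap, 66 mm across, 85 mm high. Origin under its centre.
Mind the look-alikes: they are no part of the job. Leave any purple or turquoise look-alike of the block alone.

How it is judged:
On the way, in this order (a step that is already met when the one before it is completed fails the run):
1. the long yellow edge is held squarely against the bar, pointer in the green (value of joint bar between 0.007 and 0.021 m and x of long_edge in the frame of bar_face between -0.005 and 0.005 m and y of long_edge in the frame of bar_face between -0.035 and 0.035 m and angle between the y axis of block and the x axis of gauge, either way round below 0.09 rad and angle between block's own z axis and vertical below 0.15 rad), for 0.6 s.
2. then the short yellow edge is held squarely against the bar, pointer in the green (value of joint bar between 0.007 and 0.021 m and x of short_edge in the frame of bar_face between -0.005 and 0.005 m and y of short_edge in the frame of bar_face between -0.035 and 0.035 m and angle between the x axis of block and the x axis of gauge, either way round below 0.09 rad and angle between block's own z axis and vertical below 0.15 rad), for 0.6 s.
At the end, for the whole second after the job is handed in: The block lies flat on the tray's floor inside its walls (within 3 degrees and 3 mm of height), handle up and at rest; the gauge's bar is back out (within 4 mm of rest) (angle between block's own z axis and vertical below 0.05 rad and z of block in the frame of tray between 0.003 and 0.009 m and x of block in the frame of tray between -0.06 and 0.06 m and y of block in the frame of tray between -0.06 and 0.06 m and linear speed of block below 0.02 m/s and value of joint bar below 0.004 m); the robot touches nothing.
It fails at once if the gauge's bar is pushed into the red (beyond 23 mm) (value of joint bar above 0.023 m).
It fails at once if the block is pressed or knocked against the bar with more than 15 N (contact force between block and gauge above 15 N).
It fails at once if the block is knocked or pressed into the tray with more than 40 N (contact force between block and tray above 40 N).
It fails at once if the block is let go in the air and falls (more than about a centimetre) (contact force between block and the fingers below 0.1 N and linear speed of block above 0.5 m/s).
It fails at once if a bystander is moved by more than 25 mm (distance of any of square_block, round_block, jar from where it was at the start of the episode above 0.025 m).
It also fails if it takes over 64 s, if anything falls off the work surface, if the arm or the gripper's body presses on something with over 40 N, if the wrist force passes 120 N, or if a joint passes its speed limit or range.

## Working session

There is one attempt and no reset: what is moved stays moved. The work goes in short steps, Python scripts to look and compute and a tool call to move; the robot and the scene stay as the last step left them, time stands still between calls to the robot, and variables do not carry over. Pictures are saved under pics/ and viewed, at most 10 in all, crops included, and the job is handed in when it is done.

Besides the shell and the picture viewer there is one more tool, called after "Request:" by a JSON object that holds its "fn" and its "kwargs", one argument or row to a line. arm_command: Moves the arm, as the interface text tells. Its arguments: {"type":"object","properties":{"moves":{"type":"array"},"newtons":{"type":"number"}},"required":["moves"]}

```bash
ls; mkdir -p pics
cat > h.py <<'E'
import numpy as np,cv2
from scipy.spatial.transform import Rotation as R
from workcell import *
def rot(o):
    o=np.array(o,float)
    return o if o.shape==(3,3) else R.from_quat(o[[1,2,3,0]]).as_matrix()
def cloud(name,dep):
    c=camera_info(name);f=240/np.tan(np.radians(c['fovy'])/2)
    v,u=np.mgrid[:480,:640]
    P=np.stack([(u-c['cx'])/f*dep,(v-c['cy'])/f*dep,dep],-1)
    return P@rot(c['orientation']).T+np.array(c['eye'])
E
python3 - <<'E'
from h import *
for n in ('scene','top'):
    im,d=read_camera(n); cv2.imwrite(f'pics/{n}0.png',im); np.save(f'{n}0.npy',d)
    W=cloud(n,d); print(n,camera_info(n))
    for l in ('block','gauge','bar','tray','square_block','round_block','jar'):
        for r in recognise(n,l)[:3]:
            u,v=map(int,r['point']); print(l,(u,v),round(r['confidence'],2),W[v,u].round(3))
print(get_state())
E
```

```text
pics
scene {'fovy': 44.7322456441687, 'cx': 312.4849491210834, 'cy': 239.7596531506761, 'eye': array([ 1.25855359, -0.57214143,  0.9372304 ]), 'orientation': array([-0.35980354,  0.81982001,  0.40782541, -0.17920659])}
block (305, 239) 0.69 [0.469 0.003 0.041]
block (204, 264) 0.64 [ 0.389 -0.215  0.029]
block (318, 187) 0.62 [0.33  0.147 0.038]
gauge (455, 230) 0.73 [0.664 0.283 0.057]
bar (431, 218) 0.7 [0.589 0.286 0.04 ]
tray (234, 335) 0.65 [ 0.582 -0.258  0.009]
square_block (84, 341) 0.77 [ 0.439 -0.504  0.033]
round_block (378, 316) 0.79 [ 0.735 -0.013  0.036]
jar (446, 167) 0.77 [0.485 0.442 0.062]
top {'fovy': 43.01101823874227, 'cx': 323.63873083725395, 'cy': 241.58107318333072, 'eye': array([0.34363601, 0.00602221, 1.81949179]), 'orientation': array([-0.03676827,  0.71637232, -0.696035  ,  0.03152871])}
block (328, 264) 0.94 [0.449 0.007 0.068]
block (269, 310) 0.88 [0.312 0.172 0.07 ]
block (404, 293) 0.57 [ 0.372 -0.212  0.073]
gauge (230, 192) 0.97 [0.653 0.301 0.053]
bar (234, 214) 0.66 [0.589 0.288 0.046]
tray (412, 224) 0.71 [ 0.579 -0.241  0.009]
tray (322, 262) 0.
[... 167 characters left out ...]
'clock': 0.8, 'joint_pos': array([-1.31760883e+00,  3.13191160e-01,  4.60580367e-02,  1.30358564e+00,
       -2.96927965e-05,  1.43116543e+00]), 'qvel': array([ 0.0007255 ,  0.00129492, -0.00100449,  0.00049488, -0.00074962,
        0.00109861]), 'tau': array([-9.50879548e-04, -4.80391538e+01,  2.98793346e+01, -2.45560268e-04,
       -3.58779862e-04,  3.23754612e-06]), 'tcp_pos': array([ 0.22007911, -0.53124305,  0.23131102]), 'orientation': array([ 3.95624087e-05,  9.80773640e-01,  1.95148831e-01, -1.26216578e-05]), 'wrist_force': array([-0.4765237 , -0.73863255, -0.03964765]), 'ft_torque': array([ 0.06544201,  0.01993312, -0.0155633 ]), 'grip_force': 0.0, 'finger_gap': 0.08541319764839249}
```

Run:
```python
import cv2
a=cv2.imread('pics/top0.png')[150:350,140:540]
cv2.imwrite('pics/topc.png',cv2.resize(a,(800,400),interpolation=cv2.INTER_CUBIC))
```

```text
(no output)
```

View pics/topc.png

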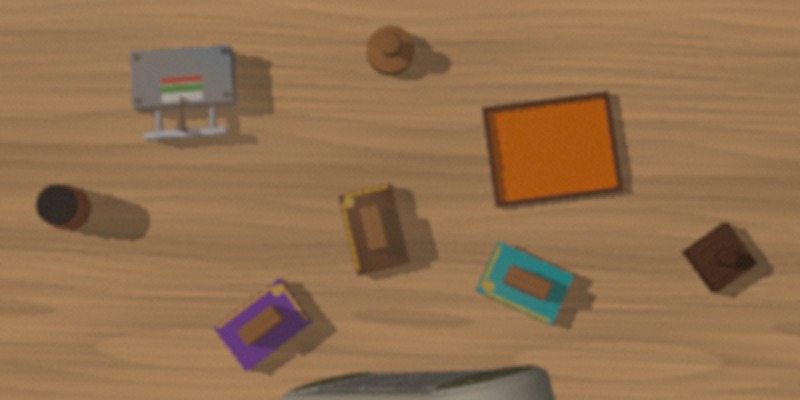

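View pics/scene0.png

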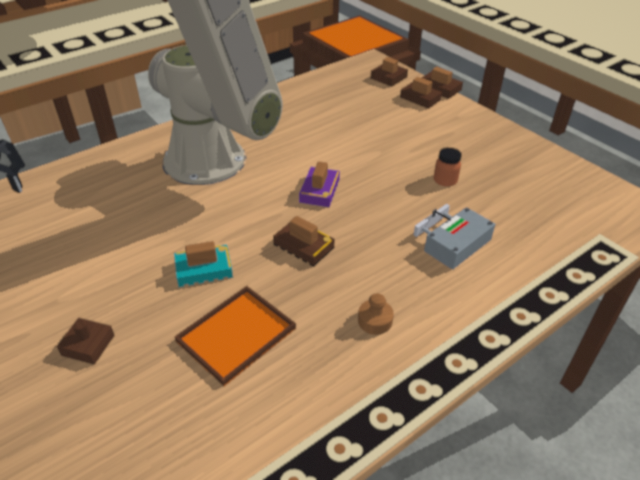

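The three look-alikes in the top picture are the brown block at (328,264), a purple one at (269,310) and a turquoise one at (404,293). The brown one fits because it is dark wood with a brass dot and yellow lines. Its dot is at the upper left of the block, so block +x is roughly world +x and block +y is roughly world +y.

Run:
```python
from h import *
for n,seeds in (('top',dict(block=(328,264),gauge=(230,192),tray=(412,224))),):
    im=cv2.imread(f'pics/{n}0.png');d=np.load(f'{n}0.npy');W=cloud(n,d)
    print('table z',np.median(W[200:230,260:300,2]))
    for k,(zl,zh,r) in dict(block=(.018,.1,.09),gauge=(.046,.07,.13),tray=(.004,.03,.16),bar=(.03,.046,.13)).items():
        u,v=seeds.get(k,(234,214)); c=W[v,u]
        m=(W[...,2]>zl)&(W[...,2]<zh)&(np.hypot(*(W[...,:2]-c[:2]).transpose(2,0,1))<r)
        p=W[m][:,:2].astype(np.float32); rc=cv2.minAreaRect(p*1000); print(k,rc,len(p),np.median(W[m][:,2]))
a=np.hstack([cv2.resize(cv2.imread('pics/top0.png')[235:295,295:360],(433,400),interpolation=cv2.INTER_CUBIC),cv2.resize(cv2.imread('pics/scene0.png')[205:275,265:345],(360,400),interpolation=cv2.INTER_CUBIC)])
cv2.imwrite('pics/cand.png',a)
```

```text
table z -0.00011335882592355961
block ((451.1533508300781, 11.857196807861328), (120.3834457397461, 79.92697143554688), 15.06321907043457) 1101 0.03179636827840815
gauge ((644.05859375, 299.095458984375), (132.1028594970703, 150.60723876953125), 5.843740940093994) 1399 0.05279328162876484
tray ((578.3135986328125, -240.40087890625), (315.4909362792969, 315.0986328125), 28.47589111328125) 3538 0.0079180584588604
bar ((643.0906982421875, 299.4439392089844), (130.052978515625, 151.75010681152344), 4.723854064941406) 340 0.0409341646501824
```

View pics/cand.png

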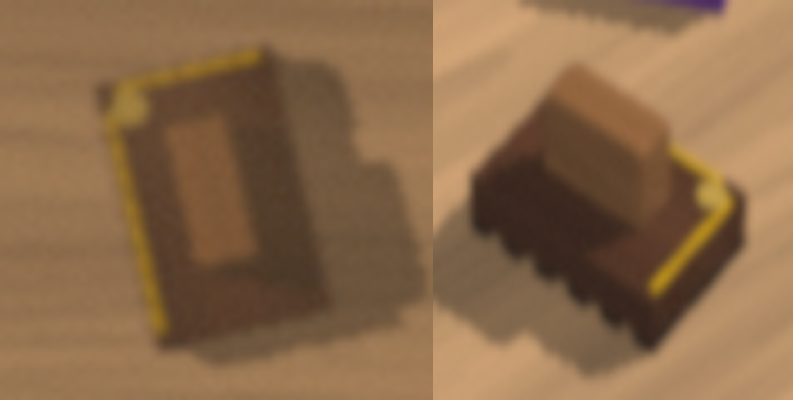

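The crop confirms it: dark brown block with brass dot and two yellow lines. Now I'll refine the gauge and tray.

Run:
```python
from h import *
for n in ('top','scene'):
    im=cv2.imread(f'pics/{n}0.png');W=cloud(n,np.load(f'{n}0.npy'))
    x,y,z=W.transpose(2,0,1)
    def rect(nm,m):
        p=(W[m][:,:2]*1000).astype(np.float32); print(n,nm,len(p),cv2.minAreaRect(p),p.mean(0))
    m=(z>.047)&(z<.056)&(np.hypot(x-.665,y-.3)<.1)
    mm=cv2.morphologyEx(m.astype(np.uint8),cv2.MORPH_OPEN,np.ones((9,9)))>0
    rect('housing',mm)
    m=(z>.034)&(z<.049)&(x<.612)&(abs(y-.29)<.08)&(x>.55)
    rect('bar',m)
    hsv=cv2.cvtColor(im,cv2.COLOR_BGR2HSV)
    m=(hsv[...,0]<14)&(hsv[...,1]>225)&(np.hypot(x-.58,y+.25)<.15)
    rect('trayfloor',m)
    m=(z>.02)&(z<.1)&(np.hypot(x-.451,y-.012)<.08); rect('block',m)
```

```text
top housing 0 ((0.0, 0.0), (0.0, 0.0), 0.0) [nan nan]
top bar 154 ((595.0823974609375, 295.13641357421875), (34.7929801940918, 120.05628204345703), 3.915325880050659) [585.3433 293.9818]
top trayfloor 458 ((579.16796875, -258.305908203125), (128.0381622314453, 162.54788208007812), 8.35482406616211) [ 581.791   -259.71402]
top block 1094 ((451.15081787109375, 11.859085083007812), (120.40203094482422, 79.90478515625), 15.081315040588379) [450.1729    11.845976]
scene housing 0 ((0.0, 0.0), (0.0, 0.0), 0.0) [nan nan]
scene bar 214 ((595.4337768554688, 294.11962890625), (34.25972366333008, 125.32996368408203), 4.337466239929199) [588.2448  287.44025]
scene trayfloor 1322 ((575.6964721679688, -254.5421600341797), (127.97989654541016, 160.5932159423828), 8.722713470458984) [ 577.65967 -255.10567]
scene block 1499 ((451.3721618652344, 10.740409851074219), (123.68523406982422, 85.21576690673828), 16.087125778198242) [463.9649     2.980465]<stdin>:6: RuntimeWarning: Mean of empty slice.
  ret = um.true_divide(
```

Run:
```python
from h import *
W=cloud('top',np.load('top0.npy'));x,y,z=W.transpose(2,0,1)
m=((z>.046)&(z<.058)&(np.hypot(x-.665,y-.3)<.12)).astype(np.uint8)
m=cv2.morphologyEx(m,cv2.MORPH_OPEN,np.ones((9,9),np.uint8))>0
p=(W[m][:,:2]*1000).astype(np.float32);print(m.sum(),cv2.minAreaRect(p))
# bar per-column front edge
W2=W
m=(z>.034)&(z<.049)&(x<.612)&(x>.55)&(abs(y-.29)<.08)
L=[]
for u in range(200,265):
    r=np.where(m[:,u])[0]
    if len(r): L.append((u,y[r.max(),u],x[r.max(),u],x[r.max()-1,u] ))
L=np.array(L);L=L[2:-2]
f=np.polyfit(L[:,1],L[:,2],1);res=L[:,2]-np.polyval(f,L[:,1])
print('slope yaw deg',-np.degrees(np.arctan(f[0])),np.polyval(f,.294),res.std(),L[0],L[-1])
```

```text
0 ((0.0, 0.0), (0.0, 0.0), 0.0)
slope yaw deg 5.698308647276632 0.5801498692353844 0.0009709041187492178 [214.           0.34613956   0.57593705   0.57968845] [2.50000000e+02 2.41136249e-01 5.85581108e-01 5.87249363e-01]
```

Request:
{"fn": "arm_command", "kwargs": {
  "moves": [1,0,0,0,0,0,-0.18,1,0,0,0,0,0,-0.18,1,0,0,0,0,0,-0.18,1,0,0,0,0,0,-0.18,1,0,0,0,0,0,-0.18,1,0,0,0,0,0,-0.18,1,0,0,0,0,0,-0.18,1,0,0,0,0,0,-0.18],
  "newtons": 70
}}

```text
clock: 1.8
tcp_pos: [0.2201, -0.5313, 0.2313]
orientation: [0.0, 0.606, 0.795, -0.0]
wrist_force: [-0.3, 0.1, 0.4]
finger_gap: 0.0852
grip_force: 0.0
```

Request:
{"fn": "arm_command", "kwargs": {
  "moves": [1,0,0,0,0,0,-0.18,1,0,0,0,0,0,-0.18,1,0,0,0,0,0,-0.18,1,0,0,0,0,0,-0.18,1,0,0,0,0,0,-0.18,1,0,0,0,0,0,-0.18,1,0,0,0,0,0,-0.18,1,0,0,0,0,0,-0.18]
}}

```text
clock: 2.8
tcp_pos: [0.2201, -0.5313, 0.2314]
orientation: [-0.0, -0.069, 0.998, -0.0]
wrist_force: [-0.7, 0.3, -0.2]
finger_gap: 0.0859
grip_force: 0.0
```

Request:
{"fn": "arm_command", "kwargs": {
  "moves": [1,0,0,0,0,0,-0.131,1,-30,38.7,0,0,0,0,1,-30,38.7,0,0,0,0,1,-30,38.7,0,0,0,0,1,-30,38.7,0,0,0,0,1,-30,38.7,0,0,0,0,1,-30,38.7,0,0,0,0,1,-30,38.7,0,0,0,0]
}}

```text
clock: 3.8
tcp_pos: [0.3532, -0.2138, 0.2316]
orientation: [0.0, -0.131, 0.991, -0.0]
wrist_force: [1.1, -0.9, 0.3]
finger_gap: 0.0853
grip_force: 0.0
```

Request:
{"fn": "arm_command", "kwargs": {
  "moves": [1,-30,38.7,0,0,0,0,1,-30,38.7,0,0,0,0,1,-30,38.7,0,0,0,0,1,-30,38.7,10,0,0,0,1,-30,38.7,20,0,0,0,1,0,0,0,0,0,0]
}}

```text
clock: 4.55
tcp_pos: [0.4472, 0.0134, 0.2]
orientation: [-0.001, -0.133, 0.991, 0.0]
wrist_force: [-0.6, -0.1, -0.7]
finger_gap: 0.0849
grip_force: 0.0
```

```bash
cat >> h.py <<'E'
def wcloud():
    s=get_state(); im,d=read_camera('wrist'); c=camera_info('wrist');f=240/np.tan(np.radians(c['fovy'])/2)
    v,u=np.mgrid[:480,:640];a,b=u-c['cx'],v-c['cy'];r=np.hypot(a,b)+1e-9;t=np.tan(np.minimum(r/f,1.5))/r
    P=np.stack([a*t*d,b*t*d,d],-1); T=np.array(c['tool_from_camera'])
    P=P@T[:3,:3].T+T[:3,3]
    return im,P,P@rot(s['orientation']).T+np.array(s['tcp_pos']),s
E
python3 - <<'E'
from h import *
im,P,W,s=wcloud(); cv2.imwrite('pics/w1.png',im)
x,y,z=W.transpose(2,0,1)
ok=(P[...,2]>.02)
for nm,a,b,r in (('top',.022,.036,.1),('handle',.055,.085,.05)):
    m=ok&(z>a)&(z<b)&(np.hypot(x-.451,y-.012)<r)
    p=(W[m][:,:2]*1000).astype(np.float32);print(nm,len(p),cv2.minAreaRect(p),np.median(z[m]))
E
```

```text
top 9144 ((450.38079833984375, 11.582466125488281), (119.8065185546875, 80.4913330078125), 14.959463119506836) 0.031077584800633204
handle 2975 ((450.1407470703125, 12.08926010131836), (63.28764724731445, 28.122196197509766), 14.398984909057617) 0.07280488471064014
```

View pics/w1.png

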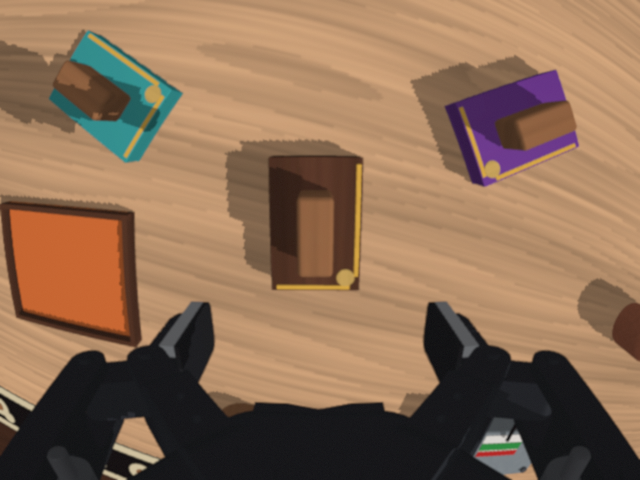

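The wrist picture shows the brown block at (316,222) with its dot at (345,278), between the fingers, with the gauge at the lower right.

Request:
{"fn": "arm_command", "kwargs": {
  "moves": [1,-2.6,-2.3,40,0,0,0,1,0,0,45,0,0,0,1,0,0,45,0,0,0,1,0,0,24,0,0,0,1,0,0,10,0,0,0,1,0,0,0,0,0,0]
}}

```text
clock: 5.35
tcp_pos: [0.4506, 0.0083, 0.0376]
orientation: [-0.0, -0.13, 0.992, -0.0]
wrist_force: [0.2, -0.4, 0.7]
finger_gap: 0.0852
grip_force: 0.0
```

Request:
{"fn": "arm_command", "kwargs": {
  "moves": [-1,0,0,0,0,0,0,-1,0,0,0,0,0,0,-1,0,0,0,0,0,0,-1,0,0,0,0,0,0,-1,0,0,0,0,0,0,-1,0,0,0,0,0,0,-1,0,0,0,0,0,0,-1,0,0,0,0,0,0]
}}

```text
clock: 6.35
tcp_pos: [0.4512, 0.0091, 0.0381]
orientation: [0.001, -0.131, 0.991, -0.0]
wrist_force: [-0.5, 1.6, 6.7]
finger_gap: 0.027
grip_force: 70.1
```

Request:
{"fn": "arm_command", "kwargs": {
  "moves": [-1,0,0,-10,0,0,0,-1,0,0,-25,0,0,0,-1,0,0,-20,0,0,0,-1,0,0,0,0,0,0.1735,-1,0,0,0,0,0,0.1735,-1,0,0,0,0,0,0.1735,-1,0,0,0,0,0,0.1735,-1,0,0,0,0,0,0.1735]
}}

```text
clock: 7.35
tcp_pos: [0.45, 0.0091, 0.0924]
orientation: [-0.0, 0.301, 0.954, -0.0]
wrist_force: [-0.1, 0.1, -2.2]
finger_gap: 0.0273
grip_force: 69.3
```

Request:
{"fn": "arm_command", "kwargs": {
  "moves": [-1,0,0,0,0,0,0.1735,-1,0,0,0,0,0,0.1735,-1,0,0,0,0,0,0.1735,-1,0,0,0,0,0,0.1735,-1,0,0,0,0,0,0.1735,-1,22,6,0,0,0,0,-1,45,12.5,0,0,0,0,-1,45,12.5,0,0,0,0]
}}

```text
clock: 8.35
tcp_pos: [0.4703, 0.1244, 0.0925]
orientation: [0.0, 0.672, 0.74, -0.0]
wrist_force: [1.2, -0.5, -3.2]
finger_gap: 0.0274
grip_force: 69.3
```

Request:
{"fn": "arm_command", "kwargs": {
  "moves": [-1,45,12.5,0,0,0,0,-1,45,12.5,0,0,0,0,-1,45,12.5,0,0,0,0,-1,20,4,0,0,0,0,-1,4,0,0,0,0,0,-1,0,0,0,0,0,0]
}}

```text
clock: 9.1
tcp_pos: [0.4955, 0.285, 0.092]
orientation: [-0.0, 0.672, 0.741, -0.001]
wrist_force: [-0.6, 0.3, -3.7]
finger_gap: 0.0268
grip_force: 69.3
```

Run:
```python
from h import *
s=get_state();print(s['tcp_pos'],s['orientation'],s['wrist_force'],s['joint_pos'])
im,P,W,s=wcloud();cv2.imwrite('pics/w2.png',im)
im,d=read_camera('scene');cv2.imwrite('pics/s2.png',im);np.save('s2.npy',d)
t,d=read_camera('top');cv2.imwrite('pics/t2.png',t);np.save('t2.npy',d)
cv2.imwrite('pics/mix2.png',np.hstack([cv2.imread('pics/w2.png')[:,:],im[100:340,330:570].repeat(2,0)[:,:160*1]]) if 0 else np.hstack([cv2.resize(cv2.imread('pics/w2.png'),(480,360)),cv2.resize(im[130:310,330:490],(320,360))]))
```

```text
[0.49551427 0.28504977 0.09199688] [-6.11231924e-05  6.71692489e-01  7.40829645e-01 -7.96163645e-04] [-0.60460095  0.30880956 -3.69753027] [ 3.81935056e-01  3.85855888e-01 -2.02130747e-01  9.84295287e-01
 -5.86053389e-04  1.85491810e+00]
```

View pics/mix2.png

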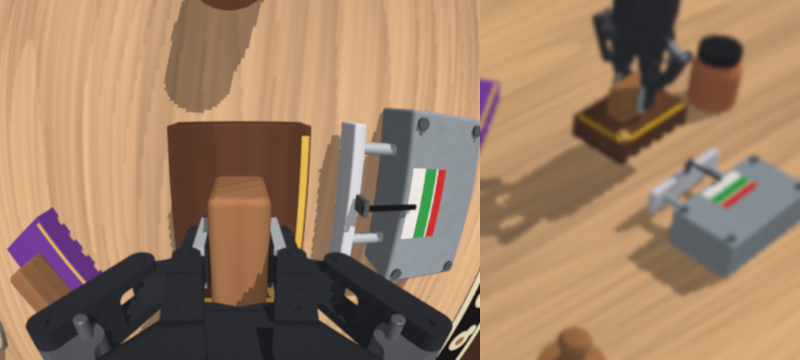

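The long yellow edge faces the bar, and the wrist view shows block, bar and pointer together. I'll measure the relative geometry from it.

```bash
cat >> h.py <<'E'
def relative(reg=1):
    im,P,W,s=wcloud(); x,y,z=P.transpose(2,0,1); g=[]
    hb=(z>-.005)&(z<.02)&(abs(x)<.08)&(abs(y)<.08)
    h=np.median(z[hb]); b=hb&(abs(z-h)<.004)
    r=cv2.minAreaRect((P[b][:,:2]*1000).astype(np.float32)); print('block top z_tool',h,'world',s['tcp_pos'][2]-h,r)
    bar=(W[...,2]>.034)&(W[...,2]<.046)&(y>.0)&(y<.14)&(abs(x)<.09)&~hb
    p=P[bar]; 
    # front edge of the bar: min y per x bin
    xs=np.arange(-.08,.08,.004);E=[]
    for a in xs:
        q=p[(p[:,0]>=a)&(p[:,0]<a+.004)]
        if len(q)>5:E.append((a+.002,np.percentile(q[:,1],5),len(q)))
    E=np.array(E); f=np.polyfit(E[:,0],E[:,1],1)
    for _ in range(3):
        k=abs(E[:,1]-np.polyval(f,E[:,0]))<.003; f=np.polyfit(E[k,0],E[k,1],1)
    print('bar front y_tool at x=0',f[1],'slope deg',np.degrees(np.arctan(f[0])),'x range',E[k,0].min(),E[k,0].max(),'front ymax block',np.percentile(P[b][:,1],99.5))
    hs=(W[...,2]>.048)&(W[...,2]<.056)&(y>.05)&(y<.25)&(abs(x)<.12)
    print('housing',cv2.minAreaRect((P[hs][:,:2]*1000).astype(np.float32)))
    return im,P,W,s,E
E
python3 - <<'E'
from h import *
im,P,W,s,E=relative(); print((E*1000).round(1).tolist())
E
```

```text
block top z_tool 0.007105847025472484 world 0.08512801174494894 ((0.8468704223632812, 0.1892852783203125), (80.82688903808594, 118.60335540771484), 89.89749145507812)
bar front y_tool at x=0 0.07776062591395473 slope deg 6.3906546142988185 x range 0.050000000000000114 0.062000000000000124 front ymax block 0.03957348489454432
housing ((1.0792922973632812, 151.40859985351562), (149.0199432373047, 125.11676788330078), 0.24222135543823242)
[[-74.0, 129.0, 6000.0], [-70.0, 128.1, 41000.0], [-66.0, 128.2, 44000.0], [-62.0, 128.2, 47000.0], [-58.0, 128.3, 49000.0], [-54.0, 128.3, 44000.0], [-50.0, 114.5, 53000.0], [-46.0, 83.6, 113000.0], [-42.0, 83.6, 155000.0], [-38.0, 83.9, 177000.0], [-34.0, 83.7, 161000.0], [-30.0, 83.6, 161000.0], [-26.0, 83.5, 166000.0], [-22.0, 83.7, 172000.0], [-18.0, 83.9, 179000.0], [-14.0, 83.8, 179000.0], [-10.0, 83.7, 157000.0], [-6.0, 83.5, 112000.0], [-2.0, 83.6, 162000.0], [2.0, 83.5, 177000.0], [6.0, 83.4, 188000.0], [10.0, 83.4, 198000.0], [14.0, 83.4, 202000.0], [18.0, 83.5, 213000.0], [22.0, 83.5, 201000.0], [26.0, 83.6, 217000.0], [30.0, 83.7, 216000.0], [34.0, 83.8, 210000.0], [38.0, 83.7, 210000.0], [42.0, 83.5, 234000.0], [46.0, 83.6, 226000.0], [50.0, 83.7, 210000.0], [54.0, 83.6, 220000.0], [58.0, 83.8, 215000.0], [62.0, 85.1, 101000.0], [66.0, 128.3, 70000.0], [70.0, 128.1, 69000.0], [74.0, 128.4, 62000.0]]h.py:32: RankWarning: Polyfit may be poorly conditioned
  k=abs(E[:,1]-np.polyval(f,E[:,0]))<.003; f=np.polyfit(E[k,0],E[k,1],1)
```

Request:
{"fn": "arm_command", "kwargs": {
  "moves": [-1,0,5,15,0,0,0,-1,0,8,17,0,0,0,-1,0,8,10,0,0,0,-1,1,8,5,0,0,0,-1,0,5,0,0,0,0,-1,0,3,0,0,0,0,-1,0,2,0,0,0,0,-1,0,1,0,0,0,0]
}}

```text
clock: 10.3
tcp_pos: [0.5361, 0.2909, 0.0457]
orientation: [0.0, 0.672, 0.741, 0.0]
wrist_force: [0.1, -0.0, -3.5]
finger_gap: 0.0267
grip_force: 69.5
```

Request:
{"fn": "arm_command", "kwargs": {
  "moves": [-1,0,2,0,0,0,0,-1,0,2,0,0,0,0,-1,0,2,0,0,0,0,-1,0,2,0,0,0,0,-1,0,2,0,0,0,0,-1,0,2,0,0,0,0,-1,0,2,0,0,0,0,-1,0,0,0,0,0,0]
}}

```text
clock: 11.3
tcp_pos: [0.5497, 0.2921, 0.0451]
orientation: [-0.0, 0.672, 0.741, -0.0]
wrist_force: [-3.7, -0.0, -0.9]
finger_gap: 0.027
grip_force: 69.6
```

```bash
cat > rel2.py <<'E'
from h import *
import sys
im,P,W,s=wcloud(); x,y,z=P.transpose(2,0,1)
print(s['clock'],s['tcp_pos'],s['wrist_force'])
hb=(z>-.005)&(z<.016)&(abs(x)<.08)&(abs(y)<.075)
b=hb&(abs(z-.0071)<.003)
print('block',cv2.minAreaRect((P[b][:,:2]*1000).astype(np.float32)),'world top',np.median(W[b][:,2]))
hs=(W[...,2]>.049)&(W[...,2]<.056)&(y>.05)&(y<.25)&(abs(x)<.12)
m=cv2.erode(hs.astype(np.uint8),np.ones((3,3),np.uint8))>0
q=P[m]; c=q[(abs(q[:,0]-.001)<.09)]
print('housing rect',cv2.minAreaRect((c[:,:2]*1000).astype(np.float32)))
for a in (-.06,-.045,.045,.06):
    t=c[abs(c[:,0]-a)<.005]
    print(a,'housing front y',np.percentile(t[:,1],[1,3]).round(4) if len(t) else None)
bm=(W[...,2]>.039)&(W[...,2]<.046)&(y>.03)&(y<.1)&(abs(x)<.07)
for a in np.arange(-.05,.06,.02):
    t=P[bm&(abs(x-a)<.005)]
    print(round(a,3),'bar y',np.percentile(t[:,1],[5,95]).round(4) if len(t)>5 else None)
cv2.imwrite('pics/w%s.png'%sys.argv[1],im)
E
python3 rel2.py 3
```

```text
11.3 [0.54966532 0.29207384 0.04512233] [-3.74595271 -0.01509889 -0.9434071 ]
block ((6.6769866943359375, 17.393165588378906), (115.38009643554688, 129.74253845214844), 89.91108703613281) world top 0.038001804383396225
housing rect ((4.336517333984375, 115.95513916015625), (137.11611938476562, 84.6134033203125), 0.5778963565826416)
-0.06 housing front y [0.1333 0.1346]
-0.045 housing front y [0.0749 0.0756]
0.045 housing front y [0.075  0.0758]
0.06 housing front y [0.075  0.0756]
-0.05 bar y [0.0741 0.075 ]
-0.03 bar y None
-0.01 bar y [0.0397 0.0747]
0.01 bar y [0.0376 0.0749]
0.03 bar y [0.0375 0.075 ]
0.05 bar y [0.0361 0.075 ]
```

Housing front, wrist force and commanded travel all agree on about 11 mm of travel. I'll nudge in a bit further and hold.

Request:
{"fn": "arm_command", "kwargs": {
  "moves": [-1,0,1.5,0,0,0,0,-1,0,1.5,0,0,0,0,-1,0,0,0,0,0,0,-1,0,0,0,0,0,0,-1,0,0,0,0,0,0,-1,0,0,0,0,0,0,-1,0,0,0,0,0,0,-1,0,0,0,0,0,0]
}}

```text
clock: 12.35
tcp_pos: [0.5526, 0.2923, 0.0451]
orientation: [-0.0, 0.672, 0.741, -0.0]
wrist_force: [-4.0, 0.6, -2.7]
finger_gap: 0.0272
grip_force: 69.5
```

Run:
```python
from h import *
print(get_state()['wrist_force'])
im,_=read_camera('top');im2,_=read_camera('scene');w,_=read_camera('wrist')
cv2.imwrite('pics/press1.png',np.hstack([cv2.resize(w[:,160:],(400,400)),cv2.resize(im2[160:280,380:500],(400,400),interpolation=cv2.INTER_CUBIC)]))
```

```text
[-3.98885778  0.62974685 -2.73811791]
```

View pics/press1.png

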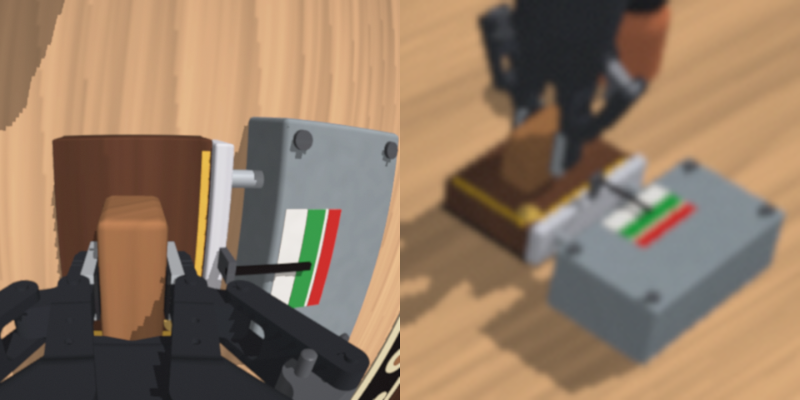

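The pointer (left panel, 310,266) stands in the green and the edge is flush on the bar. Now I'll back off and turn.

Request:
{"fn": "arm_command", "kwargs": {
  "moves": [-1,0,-3,0,0,0,0,-1,0,-6,0,0,0,0,-1,0,-10,0,0,0,0,-1,0,-20,-2,0,0,0,-1,0,-25,0,0,0,0,-1,0,-16,0,0,0,0,-1,0,-5,0,0,0,-0.1745,-1,0,0,0,0,0,-0.1745]
}}

```text
clock: 13.5
tcp_pos: [0.4686, 0.2843, 0.0482]
orientation: [0.001, 0.53, 0.848, 0.001]
wrist_force: [0.2, -0.3, -2.5]
finger_gap: 0.0269
grip_force: 69.6
```

Request:
{"fn": "arm_command", "kwargs": {
  "moves": [-1,0,0,0,0,0,-0.1745,-1,0,0,0,0,0,-0.1745,-1,0,0,0,0,0,-0.1745,-1,0,0,0,0,0,-0.1745,-1,0,0,0,0,0,-0.1745,-1,0,0,0,0,0,-0.1745,-1,0,0,0,0,0,-0.1745,-1,0,0,0,0,0,0]
}}

```text
clock: 14.5
tcp_pos: [0.4691, 0.2843, 0.048]
orientation: [0.001, -0.048, 0.999, 0.0]
wrist_force: [0.1, -0.3, -2.8]
finger_gap: 0.0271
grip_force: 69.6
```

Run:
```python
from h import *
im,P,W,s=wcloud(); x,y,z=P.transpose(2,0,1)
print(s['clock'],s['tcp_pos'],s['orientation'],s['wrist_force'],s['joint_pos'][5])
b=(abs(z-.0071)<.004)&(abs(x)<.09)&(abs(y)<.075)
print('block',cv2.minAreaRect((P[b][:,:2]*1000).astype(np.float32)),'world top',np.median(W[b][:,2]))
o=np.array([.579,.294]);a=np.radians(5.5);g=np.array([np.cos(a),np.sin(a)])
C=np.array(s['tcp_pos'][:2])-o; print('tcp in gauge x,y',C@g,C@np.array([-g[1],g[0]]))
t,d=read_camera('top');T=cloud('top',d)
m=(T[...,2]>.03)&(T[...,2]<.049)&(T[...,0]<.612)&(T[...,0]>.567)&(abs(T[...,1]-.29)<.08)
p=T[m];print('bar top',len(p),p[:,0].min(),cv2.minAreaRect((p[:,:2]*1000).astype(np.float32)))
```

```text
14.5 [0.46905454 0.28426922 0.04803456] [ 1.38229311e-03 -4.79189994e-02  9.98850256e-01  1.58279277e-04] [ 0.07461556 -0.29487328 -2.76916233] 0.3029576799162117
block ((0.47129058837890625, 0.04969024658203125), (80.59004211425781, 119.00935363769531), 89.95242309570312) world top 0.04090207509969053
tcp in gauge x,y -0.1103719486488993 0.0008518279133960874
bar top 154 0.5753409459330453 ((592.80029296875, 286.04217529296875), (105.09745788574219, 35.613868713378906), 89.55602264404297)
```

Request:
{"fn": "arm_command", "kwargs": {
  "moves": [-1,-8,0,0,0,0,0,-1,-14,0,1,0,0,0,-1,-12,0,1,0,0,0,-1,-6,0,0,0,0,0,-1,-3,0,0,0,0,0,-1,-2,0,0,0,0,0,-1,-2,0,0,0,0,0,-1,-2,0,0,0,0,0]
}}

```text
clock: 15.6
tcp_pos: [0.5169, 0.2889, 0.0453]
orientation: [-0.0, -0.049, 0.999, -0.0]
wrist_force: [0.2, -0.4, -2.3]
finger_gap: 0.027
grip_force: 69.6
```

Request:
{"fn": "arm_command", "kwargs": {
  "moves": [-1,-2,0,0,0,0,0,-1,-2,0,0,0,0,0,-1,-2,0,0,0,0,0,-1,-2,0,0,0,0,0,-1,-2,0,0,0,0,0,-1,0,0,0,0,0,0,-1,0,0,0,0,0,0]
}}

```text
clock: 16.48
tcp_pos: [0.5267, 0.2898, 0.0451]
orientation: [-0.0, -0.049, 0.999, -0.0]
wrist_force: [-3.0, 0.2, -1.4]
finger_gap: 0.0271
grip_force: 69.8
```

Run:
```python
from h import *
im,P,W,s=wcloud();x,y,z=P.transpose(2,0,1)
print(s['tcp_pos'],s['orientation'],s['wrist_force'])
b=(abs(z-.0071)<.004)&(abs(x)<.09)&(abs(y)<.06);m=b&(x>-.02)
print('block',cv2.minAreaRect((P[m][:,:2]*1000).astype(np.float32)))
im2,_=read_camera('scene')
cv2.imwrite('pics/press2.png',np.hstack([cv2.resize(im,(400,400)),cv2.resize(im2[160:280,380:500],(400,400),interpolation=cv2.INTER_CUBIC)]))
```

```text
[0.52669175 0.28984416 0.04514806] [-1.97561337e-04 -4.88693528e-02  9.98805159e-01 -4.12040052e-05] [-2.99117875  0.19570707 -1.36089632]
block ((21.903244018554688, 0.10547637939453125), (80.58877563476562, 76.29685974121094), 89.97882843017578)
```

View pics/press2.png

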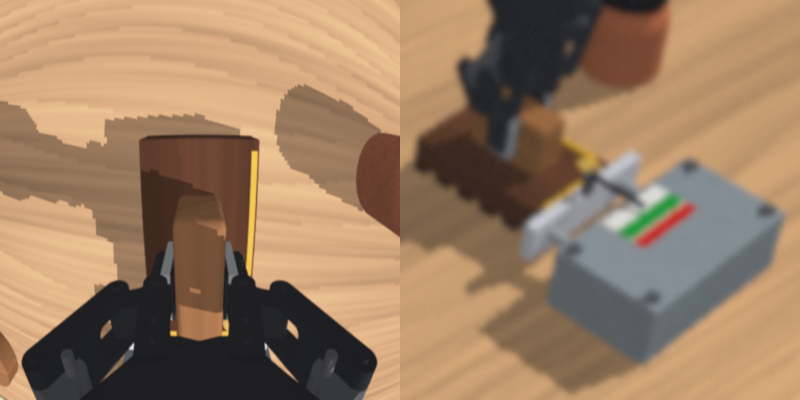

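The short edge is on the bar and the pointer tip (645,205) is just at the start of the green, at about 7.5 mm of travel. I'll add 6 mm and hold.

Request:
{"fn": "arm_command", "kwargs": {
  "moves": [-1,-2,0,0,0,0,0,-1,-2,0,0,0,0,0,-1,-2,0,0,0,0,0,-1,0,0,0,0,0,0,-1,0,0,0,0,0,0,-1,0,0,0,0,0,0,-1,0,0,0,0,0,0,-1,0,0,0,0,0,0]
}}

```text
clock: 17.58
tcp_pos: [0.5327, 0.2904, 0.0452]
orientation: [-0.0, -0.049, 0.999, -0.0]
wrist_force: [-4.6, 0.4, -1.1]
finger_gap: 0.0277
grip_force: 69.8
```

Request:
{"fn": "arm_command", "kwargs": {
  "moves": [-1,0,0,0,0,0,0,-1,0,0,0,0,0,0,-1,0,0,0,0,0,0,-1,0,0,0,0,0,0]
}}

```text
clock: 18.08
tcp_pos: [0.5328, 0.2904, 0.0452]
orientation: [-0.0, -0.049, 0.999, -0.0]
wrist_force: [-3.6, 1.2, -2.9]
finger_gap: 0.027
grip_force: 69.8
```

Run:
```python
from h import *
print(get_state()['wrist_force'])
im2,_=read_camera('scene')
cv2.imwrite('pics/press3.png',cv2.resize(im2[160:280,380:500],(400,400),interpolation=cv2.INTER_CUBIC))
```

```text
[-3.59703552  1.18639458 -2.87343568]
```

View pics/press3.png

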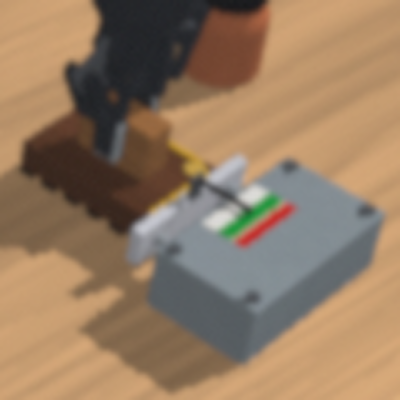

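Pointer tip at (250,213) in the green, and held for about a second. Backing off and heading for the tray.

Request:
{"fn": "arm_command", "kwargs": {
  "moves": [-1,3,0,0,0,0,0,-1,6,0,0,0,0,0,-1,12,0,0,0,0,0,-1,22,0,-5,0,0,0,-1,25,0,-15,0,0,0,-1,12,0,-25,0,0,0,-1,0,0,-20,0,0,0.1687,-1,0,0,-10,0,0,0.1687]
}}

```text
clock: 19.12
tcp_pos: [0.4544, 0.283, 0.1224]
orientation: [0.002, 0.122, 0.992, 0.001]
wrist_force: [0.4, -0.3, -2.8]
finger_gap: 0.0272
grip_force: 69.6
```

Request:
{"fn": "arm_command", "kwargs": {
  "moves": [-1,0,0,0,0,0,0.1687,-1,0,0,0,0,0,0.1687,-1,0,0,0,0,0,0.1687,-1,0,0,0,0,0,0.1687,-1,0,0,0,0,0,0.1687,-1,0,0,0,0,0,0.1687,-1,0,0,0,0,0,0.1687,-1,-20,2,0,0,0,0]
}}

```text
clock: 20.12
tcp_pos: [0.4588, 0.2638, 0.121]
orientation: [0.001, 0.652, 0.758, 0.001]
wrist_force: [-0.5, -0.2, -3.2]
finger_gap: 0.0272
grip_force: 69.6
```

Request:
{"fn": "arm_command", "kwargs": {
  "moves": [-1,-40,4,0,0,0,0,-1,-50,4,0,0,0,0,-1,-50,4,0,0,0,0,-1,-50,4,0,0,0,0,-1,-50,4,0,0,0,0,-1,-50,4,0,0,0,0,-1,-50,4,0,0,0,0,-1,-50,4,0,0,0,0]
}}

```text
clock: 21.12
tcp_pos: [0.549, -0.1198, 0.1211]
orientation: [0.002, 0.652, 0.758, 0.0]
wrist_force: [1.2, 0.6, -2.2]
finger_gap: 0.0269
grip_force: 69.6
```

Request:
{"fn": "arm_command", "kwargs": {
  "moves": [-1,-50,4,0,0,0,0,-1,-40,4,0,0,0,0,-1,-20,2,0,0,0,0,-1,0,0,0,0,0,0,-1,0,0,0,0,0,0]
}}

```text
clock: 21.75
tcp_pos: [0.5742, -0.2237, 0.1203]
orientation: [-0.0, 0.652, 0.758, 0.0]
wrist_force: [-0.7, 1.0, -2.9]
finger_gap: 0.0271
grip_force: 69.6
```

Run:
```python
from h import *
im,P,W,s=wcloud();x,y,z=P.transpose(2,0,1)
print(s['clock'],s['tcp_pos'],s['orientation'],s['wrist_force'])
b=(abs(z-.0071)<.004)&(abs(x)<.09)&(abs(y)<.06)
print('block',cv2.minAreaRect((P[b][:,:2]*1000).astype(np.float32)),np.median(W[b][:,2]))
X,Y,Z=W.transpose(2,0,1)
m=(Z>.0035)&(Z<.024)&(np.hypot(X-.578,Y+.256)<.14)
p=P[m];print('tray in tool',len(p),cv2.minAreaRect((p[:,:2]*1000).astype(np.float32)))
w=W[m];print(cv2.minAreaRect((w[:,:2]*1000).astype(np.float32)))
cv2.imwrite('pics/tray.png',im)
```

```text
21.75 [ 0.57415228 -0.22367132  0.12030925] [-3.78697185e-04  6.51720351e-01  7.58459252e-01  5.79799804e-05] [-0.69864812  0.95551542 -2.94656309]
block ((0.7588462829589844, 0.15555953979492188), (118.79564666748047, 80.52169036865234), 0.023102903738617897) 0.11321913446765643
tray in tool 8414 ((8.08056640625, 8.608497619628906), (178.06765747070312, 168.0499267578125), 0.2962733805179596)
((581.3922119140625, -214.32362365722656), (168.04405212402344, 178.0774383544922), 8.361166954040527)
```

View pics/tray.png

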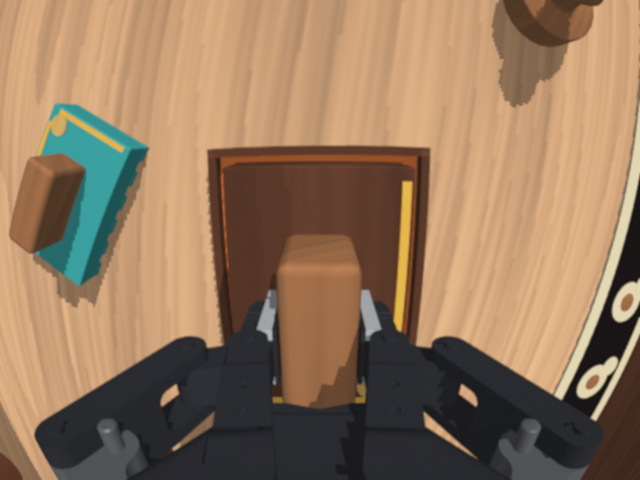

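Run:
```python
from h import *
for n in ('top','scene'):
    W=cloud(n,np.load(n+'0.npy'));X,Y,Z=W.transpose(2,0,1)
    for lo,hi in((.011,.026),(.003,.026)):
        m=(Z>lo)&(Z<hi)&(np.hypot(X-.578,Y+.245)<.135)
        m=cv2.morphologyEx(m.astype(np.uint8),cv2.MORPH_OPEN,np.ones((2,2),np.uint8))
        k,l,st,c=cv2.connectedComponentsWithStats(m);i=1+st[1:,4].argmax();print(n,lo,st[i],cv2.minAreaRect((W[l==i][:,:2]*1000).astype(np.float32)))
im,P,W,s=wcloud();x,y,z=P.transpose(2,0,1);Z=W[...,2]
m=(Z>.012)&(Z<.024)&(abs(x)<.16)&(abs(y)<.1)
p=P[m]*1000;print('x far',np.percentile(p[:,0],[95,98,99.5]),'y',np.percentile(p[:,1],[.5,2,98,99.5]))
```

```text
top 0.011 [442 197   7  23  60] ((629.1895141601562, -339.86309814453125), (67.17684173583984, 14.260043144226074), 10.411141395568848)
top 0.003 [ 382  196   72   58 2202] ((528.742919921875, -155.3505096435547), (195.89303588867188, 450.3871765136719), 25.412378311157227)
scene 0.011 [ 176  287  121   97 1385] ((886.092529296875, -338.45989990234375), (237.69717407226562, 846.6624145507812), 73.5777816772461)
scene 0.003 [ 175  287  125  100 6298] ((885.068115234375, -335.89544677734375), (246.21395874023438, 848.877197265625), 73.85945892333984)
x far [65.86504267 66.4282246  66.95972781] y [-74.80887835 -74.21448044  74.97388156  75.52036196]
```

The wrist picture shows the block over the tray with the yellow line at (405,255) between the walls. The tray walls are centred at tool x −28.5, y 0.2 mm, so I shift by that and lower 77 mm.

Request:
{"fn": "arm_command", "kwargs": {
  "moves": [-1,-12,0,0,0,0,0,-1,-17,0,10,0,0,0,-1,0,0,20,0,0,0,-1,0,0,20,0,0,0,-1,0,0,12,0,0,0,-1,0,0,7,0,0,0,-1,0,0,4,0,0,0,-1,0,0,1.5,0,0,0]
}}

```text
clock: 22.85
tcp_pos: [0.5792, -0.2538, 0.0461]
orientation: [0.0, 0.652, 0.758, 0.0]
wrist_force: [0.1, 0.4, -2.3]
finger_gap: 0.0275
grip_force: 69.7
```

Request:
{"fn": "arm_command", "kwargs": {
  "moves": [-1,0,0,0.5,0,0,0,-1,0,0,0.5,0,0,0,-1,0,0,0.5,0,0,0,-1,0,0,0,0,0,0]
}}

```text
clock: 23.35
tcp_pos: [0.5789, -0.2536, 0.0444]
orientation: [0.0, 0.652, 0.758, -0.0]
wrist_force: [-0.7, -0.4, -3.1]
finger_gap: 0.0272
grip_force: 69.7
```

Request:
{"fn": "arm_command", "kwargs": {
  "moves": [-1,0,0,0.5,0,0,0,-1,0,0,0.5,0,0,0,-1,0,0,0,0,0,0]
}}

```text
clock: 23.72
tcp_pos: [0.579, -0.2536, 0.0441]
orientation: [0.0, 0.652, 0.758, 0.0]
wrist_force: [-2.9, 1.4, 6.1]
finger_gap: 0.0267
grip_force: 70.7
```

Contact (+6 N). Releasing slowly, then retreating straight up.

Request:
{"fn": "arm_command", "kwargs": {
  "moves": [-0.2,0,0,0,0,0,0,0,0,0,0,0,0,0,0.3,0,0,0,0,0,0,1,0,0,0,0,0,0,1,0,0,0,0,0,0,1,0,0,0,0,0,0,1,0,0,0,0,0,0],
  "newtons": 20
}}

```text
clock: 24.6
tcp_pos: [0.5789, -0.2537, 0.0433]
orientation: [0.0, 0.652, 0.758, -0.0]
wrist_force: [-0.6, 0.4, -0.4]
finger_gap: 0.0858
grip_force: 0.0
```

Request:
{"fn": "arm_command", "kwargs": {
  "moves": [1,0,0,-10,0,0,0,1,0,0,-25,0,0,0,1,0,0,-40,0,0,0,1,0,0,-40,0,0,0,1,0,0,-30,0,0,0,1,0,0,-10,0,0,0,1,0,0,0,0,0,0]
}}

```text
clock: 25.48
tcp_pos: [0.5791, -0.2538, 0.1988]
orientation: [0.001, 0.652, 0.758, 0.0]
wrist_force: [0.5, -0.0, -1.4]
finger_gap: 0.0855
grip_force: 0.0
```

Run:
```python
from h import *
im,P,W,s=wcloud();X,Y,Z=W.transpose(2,0,1);cv2.imwrite('pics/end.png',im)
print(s['tcp_pos'],s['finger_gap'],s['wrist_force'])
m=(Z>.029)&(Z<.045)&(np.hypot(X-.578,Y+.252)<.08)
w=W[m];A=np.c_[w[:,:2]-w[:,:2].mean(0),np.ones(len(w))];print(cv2.minAreaRect((w[:,:2]*1000).astype(np.float32)),'plane',np.linalg.lstsq(A,w[:,2],rcond=None)[0])
t,d=read_camera('top');T=cloud('top',d)
m=(T[...,2]>.034)&(T[...,2]<.049)&(T[...,0]<.612)&(T[...,0]>.55)&(abs(T[...,1]-.29)<.08);print('bar min x',T[m][:,0].min())
```

```text
[ 0.57913829 -0.25375974  0.19875074] 0.08546931314848502 [ 0.47051586 -0.04628261 -1.39365316]
((579.2035522460938, -253.3123779296875), (80.81487274169922, 119.95890045166016), 8.794519424438477) plane [ 0.00318104 -0.00023975  0.03699728]
bar min x 0.5733889229828315
```

View pics/end.png

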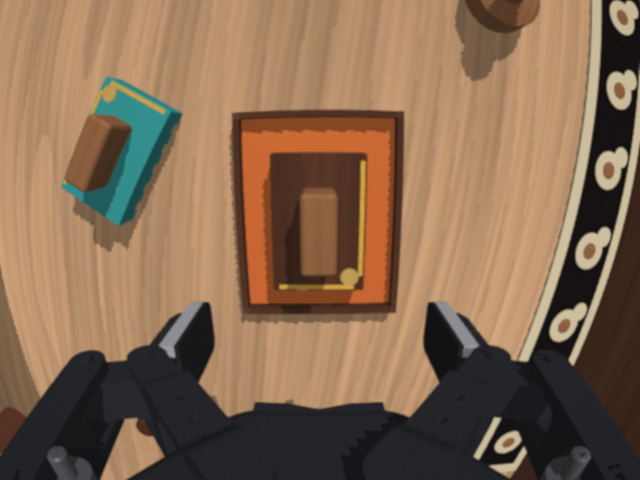

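The block at (318,220) lies flat in the middle of the tray, top at 37 mm, and the bar is back out.

```bash
python3 -c "from workcell import *; print(hand_in())"
```

```text
the job is handed in; nothing more can be done
None
```

Both yellow edges were held on the gauge with the pointer in the green, the block lies flat in the orange tray handle up, and I handed the job in at about 25.6 s of the 64 s allowed; no verdict came back.

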